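# Clamp a probe barrel with a quick-release cam clamp

## Task

Clamp the steel probe barrel in the quick-release bench clamp: push the T-handle of the nut round clockwise (seen from above) until the jaw bears on the barrel and the nut first turns firm - the push needed at a knob goes up by about 2 N, and no further - then swing the red-ended cam lever on the other end of the bridge all the way down onto its stop. The barrel must end up firmly held but not over-squeezed, so leave the nut alone once it is set. Leave the barrel in its cradle and the bottles where they are, and let go of everything.

Things in the scene. Friction and masses are not known exactly. Their poses are not given: they have to be found in the camera images.
- clamp: the clamp's fixed frame: grey base plate 100 x 190 mm, 16 mm high on rubber feet, two posts and an aluminium bridge over the cradle (40 x 190 mm, top 102 mm above the desk). Origin: centre of its underside on the desk; z up; y runs along the bridge: the nut stands at y = +62 mm, the cam lever at y = -62 mm. The lever points to -x, roughly at the robot. Bolted down
- handle_mid (a point): middle of the nut's T-handle, on the nut's upright axis, about 135 mm above the desk at the start: steel bar 10 mm thick along this point's x axis, with black ball knobs 18 mm across centred 46 mm either side; under it a hub 32 mm across, its foot 20 mm below the bar's axis. Room to push a knob all round. The -x arm points roughly at the robot
- handle_near (a point): centre of the ball knob on the T-handle's -x arm. The nut running free takes a steady 5 to 8 N, pushed square at a knob. Once the rubber pad meets the barrel the push climbs, softly at first, then about 6 N per radian. Rightly set: about 2 N more than running free, some 0.3 to 0.45 rad past first touch; over 3 N more is too tight, under 1 N too loose
- lever_pivot (a point): centre of the cam lever's pivot pin, level and along clamp y, 122 to 126 mm above the desk; moves up 0.8 mm as the lever closes
- lever_end (a point): middle of the top face of the red paddle at the lever's end (26 x 20 mm, 9 mm thick), 77 mm from the pivot and 6.5 mm above the line through it; x axis along the lever towards the pivot, z out of the top face. The lever is 90 mm long, its arm 12 mm wide
- cam_lever (a joint): cam lever angle, rad: 0 (about, at the start) is open, standing 57 degrees above level and leaning to clamp -x; 1.0 is shut, level, on a rigid stop. It stands (1.0 - value) above level. It is pushed on its top face, out and down round the pivot, with about 3 N at the paddle (more if the nut is too tight), and stays where it is left. Closing it adds about 40 N to the pad's squeeze
- barrel: loose steel probe barrel, 24 mm thick, 130 mm long, with a blue cap, lying along clamp x in the white vee cradle under the jaw; origin at its middle, x along it. Rightly clamped it is held with 62 to 132 N
- reagent: brown bottle with white cap, 48 x 106 mm, bystander; origin at its base
- dropper: brown dropper bottle, 33 x 88 mm, bystander; origin at its base
- bottle: white bottle with blue cap, 43 x 95 mm, bystander; origin at its base
- nut (a joint): turn of the nut, rad, growing clockwise seen from above (tightening), 0 to 0.3 at the start, at most 4.8; the handle and jaw sink 2.5 mm per radian. Stiff thread: it stays where it is left. The pad meets the barrel after 0.4 to 2.3 rad of turning; this differs each time with the cradle's height and must be felt
There are look-alikes about, which are no part of the job. There is more than one size of the barrel; the job needs the larger.

How it is judged (in metres and radians):
On the way, in this order (a step that is already met when the one before it is completed fails the run):
1. the nut is turned until the pad bears firmly on the barrel (30 to 90 N) while the lever is still open (contact force between clamp and barrel between 30 and 90 N and value of joint cam_lever below 0.3 rad), for 0.2 s.
2. the cam lever is swung fully down (value of joint cam_lever above 0.96 rad), for 0.2 s.
At the end, for the whole second after the job is handed in: The cam lever is fully down (above 0.96 rad), the clamp's pad squeezes the barrel with 62 to 132 N, and the barrel is at rest within 8 mm of where it lay (value of joint cam_lever above 0.96 rad and contact force between clamp and barrel between 62 and 132 N and distance of barrel from where it was at the start of the episode below 0.008 m and linear speed of barrel below 0.01 m/s); the robot touches nothing.
It fails at once if the barrel is squeezed with more than 150 N (contact force between clamp and barrel above 150 N).
It fails at once if a bottle is pushed more than 3 cm (distance of any of reagent, dropper, bottle from where it was at the start of the episode above 0.03 m).
It also fails if it takes over 59 s, if anything falls off the work surface, if the arm or the gripper's body presses on something with over 40 N, if the wrist force passes 120 N, or if a joint passes its speed limit or range.

## Robot

A 6-joint arm with a two-finger parallel gripper is mounted at the origin on a cart in front of the work surface, level with it; the furniture and walls round the work are solid. World frame = base frame: x ahead of the robot, y to its left, z up, the work surface at z = 0. Lengths are in m, angles in degrees, forces in N, time in s.
With the tool pointing down it reaches from about 0.4 to 0.925 m from the base axis. Payload 12.5 kg.
Tool frame: the origin (TCP) lies at the centre of the arm's flange, where the gripper is bolted on; the fingertips stand 190 mm ahead of it and the grasp point (between the pads) lies 171 mm ahead of it (manip.nose_length is the distance from the TCP to the fingertips, in m); z points along the fingers, y is the direction in which the jaws open and shut (so a half turn about z gives the same grasp; the last joint's range is limited). The gripper opens to 95 mm and grips with 3 to 60 N. Pads are 20 mm wide; open, the fingers measure 119 mm over their backs; the gripper's body (75 mm by 180 mm) begins 59 mm behind the grasp point.
Start: joints at [-82.712, 28.126, 89.318, -0, 62.55, -6.05], TCP at [0.144, -0.608, 0.405] pointing down, gripper open.
Joint ranges: [-177.58, 177.58], [-47.91, 125.51], [2.72, 160], [-65.01, 245.01], [3.68, 167.84], [-153.87, 153.87]. Speed limits (degrees/s): [127.2, 127.2, 159.86, 180, 180, 180].

## Interface

Orientations are given as [roll, pitch, yaw] about the fixed x, y, z axes, in that order (R = Rz(yaw) Ry(pitch) Rx(roll)).
In Python, from rig import manip gives the robot as it stands.
- The arm moves only by the tool drive_tool, never from a script. Its argument "moves" is a list of rows, each a list of 3 entries, a list of its own where there are three numbers: the finger opening in m, from 0 to 0.0951, then the shift along the tool's x, y, z in m, then the turn about the tool's z in degrees. In form: [[gripper, [tx, ty, tz], turn], ...]. A call has 1 to 8 rows; each row is the pose to reach, as a shift and turn from the pose commanded when the call began, along the tool's axes at that moment; what a row does not reach only later rows make up. A row lasts 1/12 s, in which the tool goes at most 41.7 mm and 7.16 degrees, less where a joint would pass 70% of its speed; a pose out of reach is approached as far as the arm can. A call with a gripper value outside its range is refused whole. The fingers move at their own pace and stop on an object; "newtons" is the grip in N (left out, the last holds). Time passes only in rows, so rows that repeat a pose let the fingers close. It gives the time, the measured TCP pose, the force and the opening at its end, in the units of the state.
- manip.get_obs(): the state, without advancing time (a new reading comes with each control period).
- manip.get_image(name): name is "scene" or "top"; returns a dict with "frame" (480x640x3 uint8, red, green, blue), "range_z" (480x640 float32, m along the optical axis (not along the pixel's ray), 0 where there is no reading), "fx", "fy", "cx", "cy" (pixels), "k1" (the pictures are not rectified: a ray, as slopes to the right and down, at radius r is drawn at 1 + k1 r^2 times it, then the intrinsics apply), "rvec" (rotation vector, rad) and "tvec" (3), from world to camera coordinates, as OpenCV has them. Camera axes: x right, y down, z forward; pixel columns grow to the right and rows downward; lengths in m; the calibration is good to about 2 mm. A picture is of the moment at which its call begins.
- manip.hand_in(): hands the job in, once; it reports no verdict.
The state is a dict: "t": time; "qpos": joint angles; "joint_vel": joint speeds; "joint_torque": joint torques, N m; "tool_pos": TCP position; "tcp_rot": TCP orientation; "force": force on the tool from outside, world axes, zero at the start; "wrist_torque": the same for the moment, N m; "gripper_width": opening from 0.0 (shut) to 1.0 (fully open).
Only numpy, scipy, OpenCV 4.12 (cv2) and the standard library are available. Lean on these libraries where they do the work, as an engineer would, in place of code of your own. Each camera call takes 0.05 s, during which the arm holds its last target. There are 200 camera calls.

## Working session

There is one attempt and no reset: what is moved stays moved. The work goes in short steps, Python scripts to look and compute and a tool call to move; the robot and the scene stay as the last step left them, time stands still between calls to the robot, and variables do not carry over. Pictures are saved under pics/ and viewed, about 8 in all and at most 12, crops included, and the job is handed in when it is done.

Besides the shell and the picture viewer there is one more tool, called as name(argument=value, ...), one argument or row to a line, values as JSON. drive_tool: Moves the arm, as the interface text tells. Its arguments: {"type":"object","properties":{"moves":{"type":"array"},"newtons":{"type":"number"}},"required":["moves"]}

```bash
ls; mkdir -p pics
cat > h.py <<'E'
import numpy as np, cv2
from rig import manip
def cloud(im):
    K=np.array([[im['fx'],0,im['cx']],[0,im['fy'],im['cy']],[0,0,1]])
    v,u=np.mgrid[0:480,0:640]
    p=cv2.undistortPoints(np.stack([u,v],-1).reshape(-1,1,2).astype(np.float64),K,np.array([im['k1'],0,0,0.])).reshape(480,640,2)
    z=im['range_z']
    c=np.dstack([p*z[...,None],z])
    R=cv2.Rodrigues(np.array(im['rvec'],float))[0]
    w=(c-np.array(im['tvec']).ravel())@R
    w[z==0]=np.nan
    return w
def save(n,a): cv2.imwrite('pics/'+n,cv2.cvtColor(a,cv2.COLOR_RGB2BGR))
E
python3 - <<'E'
from h import *
for n in('scene','top'):
    im=manip.get_image(n); w=cloud(im); np.savez(n+'0.npz',f=im['frame'],w=w); save(n+'0.png',im['frame'])
    R=cv2.Rodrigues(np.array(im['rvec'],float))[0]; print(n,-R.T@np.array(im['tvec']).ravel(),R[2],im['fx'])
print(manip.get_obs())
E
```

```text
pics
scene [ 0.27035261 -0.91577977  0.81083479] [ 0.34558916  0.53642513 -0.76994559] 501.4491683292548
top [ 0.48990004 -0.46722498  1.20656852] [ 0.09039743  0.00448171 -0.99589569] 501.1816768392051
{'t': 0.1, 'qpos': array([-8.27139372e+01,  2.81594173e+01,  8.93461623e+01, -4.01494657e-04,
        6.25507864e+01, -6.04996956e+00]), 'joint_vel': array([ 0.01038308, -0.02029745, -0.1182281 ,  0.00309104,  0.05997448,
       -0.12159621]), 'joint_torque': array([ 3.24326218e-03, -6.13622403e+01, -2.58605665e+01,  6.94852090e-02,
        4.70345223e-02, -6.28115458e-05]), 'tool_pos': array([ 0.14418603, -0.60810799,  0.40423677]), 'tcp_rot': array([-1.79943910e+02, -5.58661245e-03,  1.33362149e+01]), 'force': array([-0.73003571, -0.51140639, -0.08841263]), 'wrist_torque': array([ 0.00309089,  0.01859727, -0.00227771]), 'gripper_width': 0.9997445964303422}
```

View pics/scene0.png

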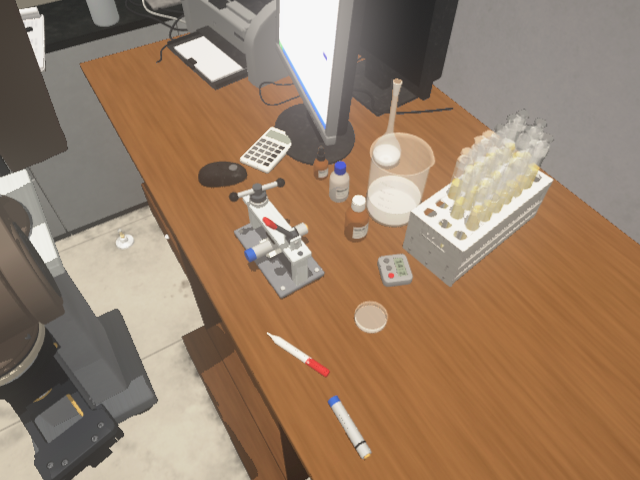

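View pics/top0.png

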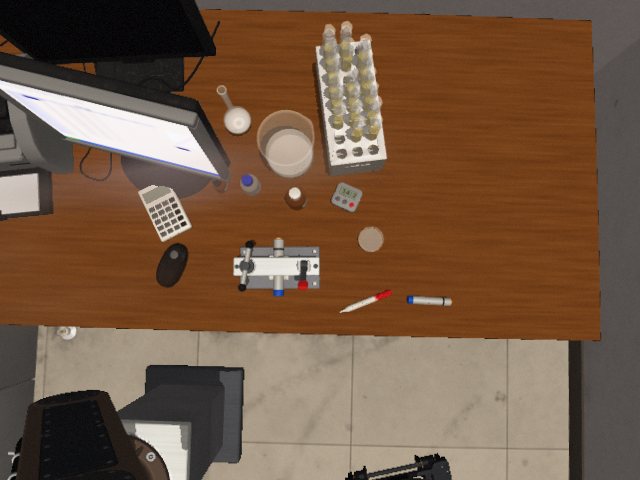

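The scene view shows the clamp at about (280,245). Its black-knobbed T-handle is at (257,190), the red lever tip at (270,224), and the blue-capped barrel at (262,243). In the top view the T-handle knobs are at (250,244) and (242,288), the red paddle at (303,285), and the bottles at (222,183), (250,185) and (296,195). The marker at (430,300) and the pen at (367,300) are the look-alikes. Next I'll measure.

Run:
```python
from h import *
d=np.load('top0.npz'); f=d['f'].astype(int); w=d['w']
R,G,B=f[...,0],f[...,1],f[...,2]
m=np.zeros((480,640),bool); m[235:300,225:330]=1
Z=w[...,2]
red=m&(R>120)&(G<70)&(B<70); print('red',red.sum(),w[red].mean(0).round(4),w[red].min(0).round(3),w[red].max(0).round(3))
dark=m&(R<60)&(G<60)&(B<60)&(Z>.1)
n,l,s,c=cv2.connectedComponentsWithStats(dark.astype(np.uint8))
for i in range(1,n):
    if s[i,4]>8: q=w[l==i]; print('dark',c[i].round(1),s[i,4],np.median(q,0).round(4),q.min(0).round(3),q.max(0).round(3))
br=m&(Z>.095)&(Z<.108)&(R>130)&(abs(R-B)<30); q=w[br][:,:2].astype(np.float32); print('bridge',br.sum(),cv2.minAreaRect(q),q.mean(0))
bl=m&(Z>.008)&(Z<.022); q=w[bl][:,:2].astype(np.float32); print('base',bl.sum(),cv2.minAreaRect(q))
blue=m&(B>120)&(R<80); print('blue',w[blue].mean(0).round(4))
for n_,(u,v) in dict(reag=(296,193),drop=(221,182),bot=(247,181)).items(): print(n_,w[v,u].round(3))
a=cv2.resize(d['f'][230:305,220:335],None,fx=5,fy=5,interpolation=cv2.INTER_CUBIC)
s_=np.load('scene0.npz'); b=cv2.resize(s_['f'][170:300,220:335],None,fx=4.5,fy=4.5,interpolation=cv2.INTER_CUBIC)
save('crop1.png',a)
save('crop2.png',b)
d=s_; f=d['f'].astype(int); w=d['w'];R,G,B=f[...,0],f[...,1],f[...,2];Z=w[...,2]
m=np.zeros((480,640),bool); m[170:300,225:330]=1
red=m&(R>120)&(G<70)&(B<70); print('Sred',w[red].mean(0).round(4),w[red].min(0).round(3),w[red].max(0).round(3))
dark=m&(R<60)&(G<60)&(B<60)&(Z>.11)
n,l,s,c=cv2.connectedComponentsWithStats(dark.astype(np.uint8))
for i in range(1,n):
    if s[i,4]>8: q=w[l==i]; print('Sdark',c[i].round(1),s[i,4],np.median(q,0).round(4),q.min(0).round(3),q.max(0).round(3))
```

```text
red 334 [ 0.5039 -0.3768  0.0506] [ 0.45  -0.482 -0.006] [ 0.602 -0.228  0.204]
dark [249.  244.2] 42 [ 0.5698 -0.3081  0.1424] [ 0.562 -0.314  0.135] [ 0.577 -0.3    0.147]
dark [304.2 261.4] 9 [ 0.5372 -0.4257  0.1317] [ 0.535 -0.43   0.127] [ 0.538 -0.421  0.134]
dark [303.1 272.8] 74 [ 0.5111 -0.4254  0.1567] [ 0.498 -0.431  0.127] [ 0.527 -0.42   0.178]
dark [241.5 287.1] 44 [ 0.4783 -0.2956  0.1428] [ 0.472 -0.303  0.138] [ 0.485 -0.288  0.148]
bridge 1094 ((0.5249727964401245, -0.3622669279575348), (0.03771042451262474, 0.18697476387023926), 1.5102039575576782) [ 0.5252123 -0.3667403]
base 1365 ((0.5178720355033875, -0.3699755370616913), (0.11430467665195465, 0.2030503898859024), 1.238674283027649)
blue [ 0.4673 -0.3652  0.0558]
reag [ 0.689 -0.403  0.108]
drop [ 0.721 -0.222  0.048]
bot [ 0.716 -0.291  0.096]<stdin>:21: RuntimeWarning: Mean of empty slice.
  ret = um.true_divide(
Traceback (most recent call last):
ValueError: zero-size array to reduction operation minimum which has no identity
```

View pics/crop2.png

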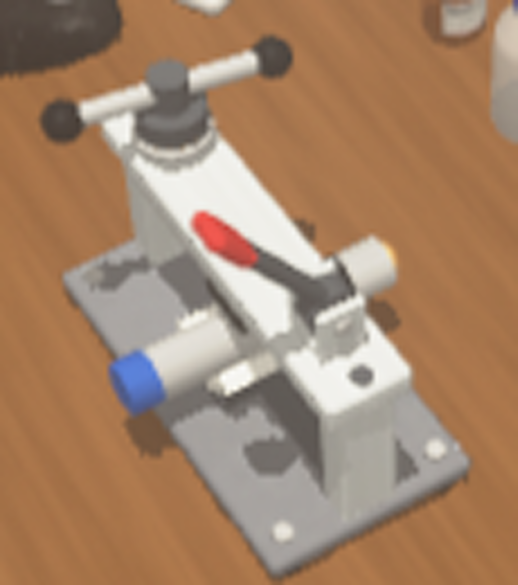

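The enlarged crop confirms there is only one clamp. The lever stands open with its red paddle towards the robot, and the T-handle's black near knob is at the lower left. The barrel with the blue cap is in the cradle. Next I'll refine the lever position, check for tall obstacles and work out the approach.

```bash
cat >> h.py <<'E'
def rows(p0,yaw0,targets):
    """targets: (x,y,z,yaw) -> tool-frame shift, turn from commanded p0,yaw0 (tool straight down)"""
    c,s=np.cos(np.radians(yaw0)),np.sin(np.radians(yaw0)); R=np.array([[c,s,0],[s,-c,0],[0,0,-1]])
    for t in targets: print([0.0,(R.T@(np.array(t[:3])-p0)).round(4).tolist(),round(yaw0-t[3],2)])
E
python3 - <<'E'
from h import *
for n in('top','scene'):
    d=np.load(n+'0.npz'); f=d['f'].astype(int); w=d['w']
    near=(abs(w[...,0]-.5)<.06)&(abs(w[...,1]+.426)<.03)&(w[...,2]>.12)
    red=near&(f[...,0]>2.2*f[...,1])&(f[...,0]>90); q=w[red]; print(n,'red',red.sum(),np.median(q,0).round(4),q.min(0).round(3),q.max(0).round(3))
    for lo,hi in((.45,.8),(.35,.65)):
        pass
d=np.load('top0.npz'); w=d['w']
m=(w[...,2]>.15)&(w[...,0]>.3)&(w[...,0]<.8)&(w[...,1]>-.6)&(w[...,1]<.0); q=w[m]
for a,b in((.3,.5),(.5,.6),(.6,.7),(.7,.8)):
    s=q[(q[:,0]>=a)&(q[:,0]<b)]; print(a,len(s), s.min(0).round(3) if len(s) else '', s.max(0).round(3) if len(s) else '')
rows(np.array([.144,-.608,.405]),13.336,[(.3,-.46,.405,40),(.4734,-.3293,.405,82.2),(.4734,-.3293,.308,82.2)])
E
```

```text
top red 89 [ 0.4863 -0.4266  0.1953] [ 0.478 -0.436  0.175] [ 0.497 -0.417  0.204]
scene red 72 [ 0.4832 -0.4323  0.1953] [ 0.477 -0.437  0.179] [ 0.495 -0.421  0.2  ]
0.3 98 [ 0.478 -0.436  0.173] [ 0.499 -0.417  0.204]
0.5 46 [ 0.5  -0.43  0.15] [ 0.518 -0.419  0.177]
0.6 0  
0.7 10801 [ 0.705 -0.438  0.15 ] [ 0.8   -0.     0.467]
[0.0, [0.1859, -0.108, 0.0], -26.66]
[0.0, [0.3848, -0.1952, 0.0], -68.86]
[0.0, [0.3848, -0.1952, 0.097], -68.86]
```

drive_tool(
  moves=[
    [0.0, [0.06, -0.03, 0], -10],
    [0.0, [0.1, -0.05, 0], -17],
    [0.0, [0.14, -0.07, 0], -24],
    [0.0, [0.175, -0.09, 0], -31],
    [0.0, [0.21, -0.105, 0], -38],
    [0.0, [0.245, -0.125, 0], -45],
    [0.0, [0.28, -0.14, 0], -52],
    [0.0, [0.315, -0.16, 0], -59],
  ],
  newtons=30,
)

```text
t: 0.77
tool_pos: [0.4001, -0.3916, 0.4046]
tcp_rot: [-180.0, 0.0, 71.0]
force: [0.4, -1.0, -0.6]
gripper_width: 0.495
```

Run:
```python
from h import *
o=manip.get_obs(); print(o['tool_pos'],o['tcp_rot'])
rows(np.array([.4136,-.3796,.405]),72.34,[(.4734,-.3293,.405,82.2)])
```

```text
[ 0.40009348 -0.39157263  0.40461879] [-1.79995039e+02  6.88877250e-04  7.09794185e+01]
[0.0, [0.0661, 0.0417, 0.0], -9.86]
```

drive_tool(
  moves=[
    [0.0, [0.035, 0.02, 0], -5],
    [0.0, [0.066, 0.042, 0], -10],
    [0.0, [0.066, 0.042, 0.035], -10],
    [0.0, [0.066, 0.042, 0.065], -10],
    [0.0, [0.066, 0.042, 0.08], -10],
    [0.0, [0.066, 0.042, 0.08], -10],
    [0.0, [0.066, 0.042, 0.08], -10],
  ],
)

```text
t: 1.35
tool_pos: [0.4604, -0.3448, 0.3244]
tcp_rot: [-179.9, -0.0, 80.6]
force: [0.2, 0.6, -0.0]
gripper_width: 0.023
```

Run:
```python
from h import *
rows(np.array([.4604,-.3448,.3245]),80.6,[(.4734,-.3293,.308,82.2)])
```

```text
[0.0, [0.0174, 0.0103, 0.0165], -1.6]
```

drive_tool(
  moves=[
    [0.0, [0.018, 0.01, 0.008], -1.6],
    [0.0, [0.018, 0.01, 0.0165], -1.6],
    [0.0, [0.018, 0.01, 0.0165], -1.6],
    [0.0, [0.018, 0.01, 0.0165], -1.6],
  ],
)

```text
t: 1.68
tool_pos: [0.473, -0.3289, 0.3089]
tcp_rot: [180.0, 0.0, 82.2]
force: [-0.3, -0.5, 0.1]
gripper_width: 0.004
```

Run:
```python
from h import *
o=manip.get_obs(); print(o['tool_pos'],o['tcp_rot'],o['force'],o['wrist_torque'])
a=manip.get_image('scene'); b=manip.get_image('top'); np.savez('top1.npz',f=b['frame'],w=cloud(b))
save('c3.png',np.hstack([cv2.resize(a['frame'][150:270,200:320],(400,400)),cv2.resize(b['frame'][220:310,220:310],(400,400))]))
```

```text
[ 0.47297558 -0.32893992  0.30892688] [1.79973087e+02 2.94034054e-02 8.22150962e+01] [-0.2659155  -0.50522723  0.13981   ] [-0.03134597 -0.02764129  0.00909907]
```

View pics/c3.png

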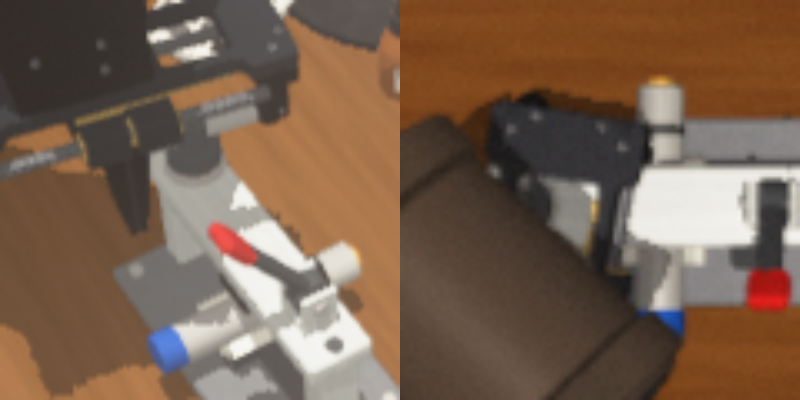

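The left crop shows the closed fingers at (135,200), just on the -y side of the near knob. Next I'll compute the repeatable arc rows.

Run:
```python
import numpy as np
for n,D in((8,.28),(8,.2),(6,.1)):
  for i in range(1,n+1):
    a=D*i/n; print([0.0,[round(.019-.019*np.cos(a)+.046*np.sin(a),4),round(.046-.019*np.sin(a)-.046*np.cos(a),4),0],round(np.degrees(a),2)],end=', ')
  print()
```

```text
[0.0, [np.float64(0.0016), np.float64(-0.0006), 0], np.float64(2.01)], [0.0, [np.float64(0.0033), np.float64(-0.0012), 0], np.float64(4.01)], [0.0, [np.float64(0.0049), np.float64(-0.0017), 0], np.float64(6.02)], [0.0, [np.float64(0.0066), np.float64(-0.0022), 0], np.float64(8.02)], [0.0, [np.float64(0.0083), np.float64(-0.0026), 0], np.float64(10.03)], [0.0, [np.float64(0.01), np.float64(-0.003), 0], np.float64(12.03)], [0.0, [np.float64(0.0117), np.float64(-0.0032), 0], np.float64(14.04)], [0.0, [np.float64(0.0135), np.float64(-0.0035), 0], np.float64(16.04)], 
[0.0, [np.float64(0.0012), np.float64(-0.0005), 0], np.float64(1.43)], [0.0, [np.float64(0.0023), np.float64(-0.0009), 0], np.float64(2.86)], [0.0, [np.float64(0.0035), np.float64(-0.0013), 0], np.float64(4.3)], [0.0, [np.float64(0.0047), np.float64(-0.0017), 0], np.float64(5.73)], [0.0, [np.float64(0.0059), np.float64(-0.002), 0], np.float64(7.16)], [0.0, [np.float64(0.0071), np.float64(-0.0023), 0], np.float64(8.59)], [0.0, [np.float64(0.0083), np.float64(-0.0026), 0], np.float64(10.03)], [0.0, [np.float64(0.0095), np.float64(-0.0029), 0], np.float64(11.46)], 
[0.0, [np.float64(0.0008), np.float64(-0.0003), 0], np.float64(0.95)], [0.0, [np.float64(0.0015), np.float64(-0.0006), 0], np.float64(1.91)], [0.0, [np.float64(0.0023), np.float64(-0.0009), 0], np.float64(2.86)], [0.0, [np.float64(0.0031), np.float64(-0.0012), 0], np.float64(3.82)], [0.0, [np.float64(0.0039), np.float64(-0.0014), 0], np.float64(4.77)], [0.0, [np.float64(0.0047), np.float64(-0.0017), 0], np.float64(5.73)],
```

drive_tool(
  moves=[
    [0.0, [0.002, 0, 0], 0],
    [0.0, [0.004, 0, 0], 0],
    [0.0, [0.006, 0, 0], 0],
    [0.0, [0.008, 0, 0], 0],
    [0.0, [0.01, 0, 0], 0],
    [0.0, [0.011, 0, 0], 0],
    [0.0, [0.012, 0, 0], 0],
  ],
)

```text
t: 2.37
tool_pos: [0.4748, -0.3165, 0.3082]
tcp_rot: [-180.0, 0.0, 82.2]
force: [0.6, -0.4, -0.3]
gripper_width: 0.007
```

drive_tool(
  moves=[
    [0.0, [0.0012, -0.0005, 0], 1.43],
    [0.0, [0.0023, -0.0009, 0], 2.86],
    [0.0, [0.0035, -0.0013, 0], 4.3],
    [0.0, [0.0047, -0.0017, 0], 5.73],
    [0.0, [0.0059, -0.002, 0], 7.16],
    [0.0, [0.0071, -0.0023, 0], 8.59],
    [0.0, [0.0083, -0.0026, 0], 10.03],
    [0.0, [0.0095, -0.0029, 0], 11.46],
  ],
)

```text
t: 3.03
tool_pos: [0.473, -0.3076, 0.3081]
tcp_rot: [180.0, 0.1, 70.7]
force: [-2.4, -7.5, -2.9]
gripper_width: 0.006
```

drive_tool(
  moves=[
    [0.0, [0.0012, -0.0005, 0], 1.43],
    [0.0, [0.0023, -0.0009, 0], 2.86],
    [0.0, [0.0035, -0.0013, 0], 4.3],
    [0.0, [0.0047, -0.0017, 0], 5.73],
    [0.0, [0.0059, -0.002, 0], 7.16],
    [0.0, [0.0071, -0.0023, 0], 8.59],
    [0.0, [0.0083, -0.0026, 0], 10.03],
    [0.0, [0.0095, -0.0029, 0], 11.46],
  ],
)

```text
t: 3.7
tool_pos: [0.4731, -0.2975, 0.3078]
tcp_rot: [-180.0, 0.1, 59.3]
force: [-4.2, -7.1, -4.7]
gripper_width: 0.001
```

drive_tool(
  moves=[
    [0.0, [0.0012, -0.0005, 0.0001], 1.43],
    [0.0, [0.0023, -0.0009, 0.0001], 2.86],
    [0.0, [0.0035, -0.0013, 0.0002], 4.3],
    [0.0, [0.0047, -0.0017, 0.0003], 5.73],
    [0.0, [0.0059, -0.002, 0.0003], 7.16],
    [0.0, [0.0071, -0.0023, 0.0004], 8.59],
    [0.0, [0.0083, -0.0026, 0.0005], 10.03],
    [0.0, [0.0095, -0.0029, 0.0005], 11.46],
  ],
)

```text
t: 4.37
tool_pos: [0.4753, -0.2877, 0.3072]
tcp_rot: [-179.9, 0.1, 47.8]
force: [-5.7, -5.5, -3.6]
gripper_width: 0.001
```

drive_tool(
  moves=[
    [0.0, [0.0012, -0.0005, 0.0001], 1.43],
    [0.0, [0.0023, -0.0009, 0.0001], 2.86],
    [0.0, [0.0035, -0.0013, 0.0002], 4.3],
    [0.0, [0.0047, -0.0017, 0.0003], 5.73],
    [0.0, [0.0059, -0.002, 0.0003], 7.16],
    [0.0, [0.0071, -0.0023, 0.0004], 8.59],
    [0.0, [0.0083, -0.0026, 0.0005], 10.03],
    [0.0, [0.0095, -0.0029, 0.0005], 11.46],
  ],
)

```text
t: 5.03
tool_pos: [0.4793, -0.2784, 0.3067]
tcp_rot: [-179.9, 0.1, 36.3]
force: [-7.2, -3.8, -2.7]
gripper_width: 0.008
```

drive_tool(
  moves=[
    [0.0, [0.0012, -0.0005, 0.0001], 1.43],
    [0.0, [0.0023, -0.0009, 0.0001], 2.86],
    [0.0, [0.0035, -0.0013, 0.0002], 4.3],
    [0.0, [0.0047, -0.0017, 0.0003], 5.73],
    [0.0, [0.0059, -0.002, 0.0003], 7.16],
    [0.0, [0.0071, -0.0023, 0.0004], 8.59],
    [0.0, [0.0083, -0.0026, 0.0005], 10.03],
    [0.0, [0.0095, -0.0029, 0.0005], 11.46],
  ],
)

```text
t: 5.7
tool_pos: [0.4851, -0.2702, 0.3061]
tcp_rot: [-179.8, 0.2, 24.9]
force: [-8.6, -1.1, -0.7]
gripper_width: 0.005
```

drive_tool(
  moves=[
    [0.0, [0.0012, -0.0005, 0.0001], 1.43],
    [0.0, [0.0023, -0.0009, 0.0001], 2.86],
    [0.0, [0.0035, -0.0013, 0.0002], 4.3],
    [0.0, [0.0047, -0.0017, 0.0003], 5.73],
    [0.0, [0.0059, -0.002, 0.0003], 7.16],
    [0.0, [0.0071, -0.0023, 0.0004], 8.59],
    [0.0, [0.0083, -0.0026, 0.0005], 10.03],
    [0.0, [0.0095, -0.0029, 0.0005], 11.46],
  ],
)

```text
t: 6.37
tool_pos: [0.4923, -0.2632, 0.3055]
tcp_rot: [-179.8, 0.2, 13.4]
force: [-10.2, 1.7, 0.8]
gripper_width: 0.003
```

```bash
cat > an.py <<'E'
import numpy as np
C=np.array([.524,-.3018]); R=.046
D=[(.473,-.3076,70.7,-2.4,-7.5),(.4731,-.2975,59.3,-4.2,-7.1),(.4753,-.2877,47.8,-5.7,-5.5),(.4793,-.2784,36.3,-7.2,-3.8),(.4851,-.2702,24.9,-8.6,-1.1),(.4923,-.2632,13.4,-10.2,1.7)]
import sys
for a in sys.argv[1:]: D.append(tuple(map(float,a.split(','))))
for x,y,w,fx,fy in D:
    t=np.array([np.cos(np.radians(w)),np.sin(np.radians(w))]); r=np.array([-t[1],t[0]])
    d=np.array([x,y])+.019*t-C; a=d@t; b=np.sqrt(R*R-a*a); k=a*t+b*r   # knob rel. C
    phi=np.degrees(np.arctan2(k[1],k[0])); F=-np.array([fx,fy])
    print('nut turn %.3f rad'%np.radians(172.2-phi),'off %.1fdeg'%(phi-w-90),'radial slip mm %.1f'%(1e3*(d@r-b)),'push %.2f'%((k[1]*F[0]-k[0]*F[1])/R), 'Fx %.2f'%(F@t))
E
python3 an.py; python3 -c "
from rig import manip;o=manip.get_obs();print(o['force'],o['wrist_torque'],o['tool_pos'],o['t'])"
```

```text
nut turn 0.128 rad off 4.2deg radial slip mm 0.3 push 7.87 Fx 7.87
nut turn 0.328 rad off 4.1deg radial slip mm 0.1 push 8.23 Fx 8.25
nut turn 0.529 rad off 4.1deg radial slip mm -0.3 push 7.85 Fx 7.90
nut turn 0.732 rad off 4.0deg radial slip mm -0.6 push 7.95 Fx 8.05
nut turn 0.935 rad off 3.7deg radial slip mm -0.9 push 8.08 Fx 8.26
nut turn 1.138 rad off 3.6deg radial slip mm -1.0 push 9.26 Fx 9.53
[-10.20716725   1.71958639   0.76561224] [0.41951215 1.59881338 0.06790678] [ 0.49233642 -0.26319408  0.30552597] 6.3667
```

drive_tool(
  moves=[
    [0.0, [0.0012, -0.0005, 0.0001], 1.43],
    [0.0, [0.0023, -0.0009, 0.0001], 2.86],
    [0.0, [0.0035, -0.0013, 0.0002], 4.3],
  ],
)

```text
t: 6.62
tool_pos: [0.4954, -0.261, 0.3053]
tcp_rot: [-179.8, 0.3, 9.1]
force: [-9.3, 3.2, 0.9]
gripper_width: -0.001
```

```bash
python3 -c "
from rig import manip;o=manip.get_obs();p=o['tool_pos'];f=o['force'];print('%.4f,%.4f,%.2f,%.2f,%.2f'%(p[0],p[1],o['tcp_rot'][2],f[0],f[1]))" | tee l; python3 an.py $(cat l) | tail -1
```

```text
0.4954,-0.2610,9.13,-9.30,3.22
nut turn 1.215 rad off 3.4deg radial slip mm -1.1 push 8.38 Fx 8.67
```

drive_tool(
  moves=[
    [0.0, [0.0012, -0.0005, 0.0001], 1.43],
  ],
)

```text
t: 6.7
tool_pos: [0.4965, -0.2603, 0.3053]
tcp_rot: [-179.8, 0.3, 7.7]
force: [-9.3, 3.3, 2.1]
gripper_width: 0.005
```

drive_tool(
  moves=[
    [0.0, [0.0012, -0.0005, 0.0001], 1.43],
  ],
)

```text
t: 6.78
tool_pos: [0.4976, -0.2596, 0.3052]
tcp_rot: [-179.8, 0.3, 6.3]
force: [-9.8, 3.6, 1.4]
gripper_width: 0.002
```

drive_tool(
  moves=[
    [0.0, [0.0012, -0.0005, 0.0], 1.43],
  ],
)

```text
t: 6.87
tool_pos: [0.4988, -0.2589, 0.3052]
tcp_rot: [-179.8, 0.3, 4.8]
force: [-8.8, 4.8, 1.5]
gripper_width: 0.002
```

drive_tool(
  moves=[
    [0.0, [0.0012, -0.0005, 0.0001], 1.43],
  ],
)

```text
t: 6.95
tool_pos: [0.4999, -0.2583, 0.3051]
tcp_rot: [-179.8, 0.3, 3.4]
force: [-8.5, 4.4, 2.3]
gripper_width: 0.003
```

drive_tool(
  moves=[
    [0.0, [0.0012, -0.0007, 0.0], 1.43],
  ],
)

```text
t: 7.03
tool_pos: [0.5011, -0.2576, 0.305]
tcp_rot: [-179.8, 0.3, 2.0]
force: [-8.9, 4.2, 0.5]
gripper_width: 0.004
```

drive_tool(
  moves=[
    [0.0, [0.0012, -0.0007, 0.0], 1.43],
  ],
)

```text
t: 7.12
tool_pos: [0.5023, -0.2569, 0.305]
tcp_rot: [-179.8, 0.3, 0.5]
force: [-8.8, 1.8, -0.1]
gripper_width: 0.004
```

drive_tool(
  moves=[
    [0.0, [0.0012, -0.0007, 0.0], 1.43],
  ],
)

```text
t: 7.2
tool_pos: [0.5035, -0.2562, 0.305]
tcp_rot: [-179.9, 0.3, -0.9]
force: [-8.3, 1.3, -1.5]
gripper_width: 0.004
```

drive_tool(
  moves=[
    [0.0, [0.0012, -0.0007, 0.0], 1.43],
  ],
)

```text
t: 7.28
tool_pos: [0.5048, -0.2556, 0.3049]
tcp_rot: [-179.9, 0.3, -2.3]
force: [-8.0, 0.9, -1.1]
gripper_width: 0.004
```

drive_tool(
  moves=[
    [0.0, [0.0012, -0.0007, 0.0], 1.43],
  ],
)

```text
t: 7.37
tool_pos: [0.506, -0.255, 0.3049]
tcp_rot: [-179.9, 0.3, -3.8]
force: [-8.1, 0.6, -1.3]
gripper_width: 0.007
```

drive_tool(
  moves=[
    [0.0, [0.0012, -0.0007, 0.0], 1.43],
  ],
)

```text
t: 7.45
tool_pos: [0.5073, -0.2545, 0.3049]
tcp_rot: [-179.9, 0.3, -5.2]
force: [-7.7, 0.3, -2.0]
gripper_width: 0.006
```

drive_tool(
  moves=[
    [0.0, [0.0012, -0.0006, 0.0], 1.43],
    [0.0, [0.0023, -0.0011, 0.0001], 2.86],
  ],
)

```text
t: 7.62
tool_pos: [0.5097, -0.2536, 0.3047]
tcp_rot: [-179.9, 0.3, -8.0]
force: [-7.1, 1.5, -1.4]
gripper_width: 0.003
```

drive_tool(
  moves=[
    [0.0, [0.0012, -0.0006, 0.0], 1.43],
    [0.0, [0.0023, -0.0011, 0.0001], 2.86],
  ],
)

```text
t: 7.78
tool_pos: [0.5121, -0.2529, 0.3046]
tcp_rot: [-179.9, 0.3, -10.9]
force: [-7.5, -0.1, -2.0]
gripper_width: 0.004
```

drive_tool(
  moves=[
    [0.0, [0.0012, -0.0006, 0.0], 1.43],
    [0.0, [0.0023, -0.0011, 0.0001], 2.86],
  ],
)

```text
t: 7.95
tool_pos: [0.5146, -0.2522, 0.3045]
tcp_rot: [-180.0, 0.3, -13.8]
force: [-7.2, -0.1, -2.3]
gripper_width: 0.005
```

drive_tool(
  moves=[
    [0.0, [0.0012, -0.0006, 0.0], 1.43],
    [0.0, [0.0023, -0.0011, 0.0001], 2.86],
  ],
)

```text
t: 8.12
tool_pos: [0.5171, -0.2518, 0.3044]
tcp_rot: [-180.0, 0.3, -16.6]
force: [-8.3, -0.3, -2.4]
gripper_width: 0.006
```

drive_tool(
  moves=[
    [0.0, [0.0012, -0.0005, 0.0001], 1.43],
    [0.0, [0.0023, -0.001, 0.0001], 2.86],
  ],
)

```text
t: 8.28
tool_pos: [0.5196, -0.2515, 0.3043]
tcp_rot: [-180.0, 0.3, -19.5]
force: [-8.1, 0.6, -2.8]
gripper_width: 0.007
```

drive_tool(
  moves=[
    [0.0, [0.0012, -0.0005, 0.0001], 1.43],
    [0.0, [0.0023, -0.001, 0.0001], 2.86],
  ],
)

```text
t: 8.45
tool_pos: [0.5221, -0.2512, 0.3042]
tcp_rot: [-180.0, 0.3, -22.4]
force: [-7.2, 1.3, -2.7]
gripper_width: 0.006
```

drive_tool(
  moves=[
    [0.0, [0.0012, -0.0005, 0.0001], 1.43],
    [0.0, [0.0023, -0.001, 0.0001], 2.86],
  ],
)

```text
t: 8.62
tool_pos: [0.5246, -0.2512, 0.3041]
tcp_rot: [180.0, 0.3, -25.2]
force: [-7.4, 1.0, -3.1]
gripper_width: 0.008
```

drive_tool(
  moves=[
    [0.0, [0.0012, -0.0005, 0.0001], 1.43],
    [0.0, [0.0023, -0.001, 0.0001], 2.86],
  ],
)

```text
t: 8.78
tool_pos: [0.5271, -0.2512, 0.3039]
tcp_rot: [180.0, 0.3, -28.1]
force: [-7.1, 0.7, -2.6]
gripper_width: 0.007
```

```bash
python3 an.py .4965,-.2603,7.7,-9.3,3.3 .4988,-.2589,4.8,-8.8,4.8 .5023,-.2569,.5,-8.8,1.8 .506,-.255,-3.8,-8.1,.6 .5097,-.2536,-8,-7.1,1.5 .5146,-.2522,-13.8,-7.2,-.1 .5171,-.2518,-16.6,-8.3,-.3 .5196,-.2515,-19.5,-8.1,.6 .5221,-.2512,-22.4,-7.2,1.3 .5246,-.2512,-25.2,-7.4,1. .5271,-.2512,-28.1,-7.1,.7
```

```text
nut turn 0.128 rad off 4.2deg radial slip mm 0.3 push 7.87 Fx 7.87
nut turn 0.328 rad off 4.1deg radial slip mm 0.1 push 8.23 Fx 8.25
nut turn 0.529 rad off 4.1deg radial slip mm -0.3 push 7.85 Fx 7.90
nut turn 0.732 rad off 4.0deg radial slip mm -0.6 push 7.95 Fx 8.05
nut turn 0.935 rad off 3.7deg radial slip mm -0.9 push 8.08 Fx 8.26
nut turn 1.138 rad off 3.6deg radial slip mm -1.0 push 9.26 Fx 9.53
nut turn 1.242 rad off 3.4deg radial slip mm -1.1 push 8.49 Fx 8.77
nut turn 1.296 rad off 3.1deg radial slip mm -1.1 push 8.05 Fx 8.37
nut turn 1.376 rad off 2.9deg radial slip mm -0.9 push 8.68 Fx 8.78
nut turn 1.456 rad off 2.6deg radial slip mm -0.4 push 8.11 Fx 8.12
nut turn 1.534 rad off 2.3deg radial slip mm -0.2 push 7.21 Fx 7.24
nut turn 1.633 rad off 2.4deg radial slip mm -0.0 push 7.04 Fx 6.97
nut turn 1.683 rad off 2.4deg radial slip mm -0.0 push 7.97 Fx 7.87
nut turn 1.733 rad off 2.4deg radial slip mm -0.0 push 7.92 Fx 7.84
nut turn 1.781 rad off 2.5deg radial slip mm 0.1 push 7.21 Fx 7.15
nut turn 1.831 rad off 2.5deg radial slip mm 0.1 push 7.21 Fx 7.12
nut turn 1.879 rad off 2.6deg radial slip mm 0.1 push 6.71 Fx 6.59
```

```bash
sed -i 's|F=-np.array(\[fx,fy\])|F=-np.array([fx,fy]); c=k-.009*t|; s|(k\[1\]\*F\[0\]-k\[0\]\*F\[1\])|(c[1]*F[0]-c[0]*F[1])|' an.py; cat > d.txt <<'E'
.4965,-.2603,7.7,-9.3,3.3
.4988,-.2589,4.8,-8.8,4.8
.5023,-.2569,.5,-8.8,1.8
.506,-.255,-3.8,-8.1,.6
.5097,-.2536,-8,-7.1,1.5
.5146,-.2522,-13.8,-7.2,-.1
.5171,-.2518,-16.6,-8.3,-.3
.5196,-.2515,-19.5,-8.1,.6
.5221,-.2512,-22.4,-7.2,1.3
.5246,-.2512,-25.2,-7.4,1.
.5271,-.2512,-28.1,-7.1,.7
E
sed -i 's/sys.argv\[1:\]/open("d.txt").read().split()/' an.py; python3 an.py
```

```text
nut turn 0.128 rad off 4.2deg radial slip mm 0.3 push 7.91 Fx 7.87
nut turn 0.328 rad off 4.1deg radial slip mm 0.1 push 8.23 Fx 8.25
nut turn 0.529 rad off 4.1deg radial slip mm -0.3 push 7.74 Fx 7.90
nut turn 0.732 rad off 4.0deg radial slip mm -0.6 push 7.72 Fx 8.05
nut turn 0.935 rad off 3.7deg radial slip mm -0.9 push 7.56 Fx 8.26
nut turn 1.138 rad off 3.6deg radial slip mm -1.0 push 8.47 Fx 9.53
nut turn 1.242 rad off 3.4deg radial slip mm -1.1 push 7.61 Fx 8.77
nut turn 1.296 rad off 3.1deg radial slip mm -1.1 push 6.97 Fx 8.37
nut turn 1.376 rad off 2.9deg radial slip mm -0.9 push 8.31 Fx 8.78
nut turn 1.456 rad off 2.6deg radial slip mm -0.4 push 8.10 Fx 8.12
nut turn 1.534 rad off 2.3deg radial slip mm -0.2 push 7.12 Fx 7.24
nut turn 1.633 rad off 2.4deg radial slip mm -0.0 push 7.39 Fx 6.97
nut turn 1.683 rad off 2.4deg radial slip mm -0.0 push 8.49 Fx 7.87
nut turn 1.733 rad off 2.4deg radial slip mm -0.0 push 8.34 Fx 7.84
nut turn 1.781 rad off 2.5deg radial slip mm 0.1 push 7.52 Fx 7.15
nut turn 1.831 rad off 2.5deg radial slip mm 0.1 push 7.65 Fx 7.12
nut turn 1.879 rad off 2.6deg radial slip mm 0.1 push 7.24 Fx 6.59
```

drive_tool(
  moves=[
    [0.0, [0.0012, -0.0005, 0.0001], 1.43],
    [0.0, [0.0023, -0.001, 0.0001], 2.86],
  ],
)

```text
t: 8.95
tool_pos: [0.5296, -0.2514, 0.3038]
tcp_rot: [180.0, 0.3, -30.9]
force: [-7.7, 1.5, -3.1]
gripper_width: 0.003
```

drive_tool(
  moves=[
    [0.0, [0.0012, -0.0005, 0.0001], 1.43],
    [0.0, [0.0023, -0.001, 0.0001], 2.86],
  ],
)

```text
t: 9.12
tool_pos: [0.5321, -0.2517, 0.3037]
tcp_rot: [180.0, 0.3, -33.8]
force: [-7.7, 1.9, -2.1]
gripper_width: 0.005
```

drive_tool(
  moves=[
    [0.0, [0.0012, -0.0005, 0.0001], 1.43],
    [0.0, [0.0023, -0.001, 0.0001], 2.86],
  ],
)

```text
t: 9.28
tool_pos: [0.5345, -0.2521, 0.3036]
tcp_rot: [179.9, 0.3, -36.7]
force: [-8.3, 3.0, -2.4]
gripper_width: 0.003
```

drive_tool(
  moves=[
    [0.0, [0.0012, -0.0005, 0.0001], 1.43],
    [0.0, [0.0023, -0.001, 0.0001], 2.86],
  ],
)

```text
t: 9.45
tool_pos: [0.537, -0.2526, 0.3035]
tcp_rot: [179.9, 0.3, -39.5]
force: [-6.9, 3.4, -3.3]
gripper_width: 0.001
```

```bash
cat >> d.txt <<'E'
.5296,-.2514,-30.9,-7.7,1.5
.5321,-.2517,-33.8,-7.7,1.9
.5345,-.2521,-36.7,-8.3,3.0
.537,-.2526,-39.5,-6.9,3.4
E
python3 an.py|tail -4
```

```text
nut turn 1.929 rad off 2.6deg radial slip mm 0.2 push 8.01 Fx 7.38
nut turn 1.978 rad off 2.7deg radial slip mm 0.2 push 8.10 Fx 7.46
nut turn 2.026 rad off 2.8deg radial slip mm 0.2 push 9.06 Fx 8.45
nut turn 2.075 rad off 2.8deg radial slip mm 0.3 push 7.91 Fx 7.49
```

drive_tool(
  moves=[
    [0.0, [0.0012, -0.0005, 0.0001], 1.43],
    [0.0, [0.0023, -0.001, 0.0001], 2.86],
  ],
)

```text
t: 9.62
tool_pos: [0.5394, -0.2532, 0.3034]
tcp_rot: [179.9, 0.3, -42.4]
force: [-8.1, 3.5, -1.9]
gripper_width: 0.003
```

drive_tool(
  moves=[
    [0.0, [0.0012, -0.0005, 0.0001], 1.43],
    [0.0, [0.0023, -0.001, 0.0001], 2.86],
  ],
)

```text
t: 9.78
tool_pos: [0.5417, -0.254, 0.3033]
tcp_rot: [179.9, 0.3, -45.2]
force: [-8.2, 4.6, -2.1]
gripper_width: 0.008
```

drive_tool(
  moves=[
    [0.0, [0.0012, -0.0005, 0.0001], 1.43],
    [0.0, [0.0023, -0.001, 0.0001], 2.86],
  ],
)

```text
t: 9.95
tool_pos: [0.5441, -0.2548, 0.3032]
tcp_rot: [179.9, 0.3, -48.1]
force: [-7.7, 4.4, -2.1]
gripper_width: 0.008
```

drive_tool(
  moves=[
    [0.0, [0.0012, -0.0005, 0.0001], 1.43],
    [0.0, [0.0023, -0.001, 0.0001], 2.86],
  ],
)

```text
t: 10.12
tool_pos: [0.5464, -0.2558, 0.3031]
tcp_rot: [179.9, 0.3, -51.0]
force: [-6.0, 5.7, -1.6]
gripper_width: 0.005
```

```bash
cat >> d.txt <<'E'
.5394,-.2532,-42.4,-8.1,3.5
.5417,-.254,-45.2,-8.2,4.6
.5441,-.2548,-48.1,-7.7,4.4
.5464,-.2558,-51.0,-6.0,5.7
E
python3 an.py|tail -4
```

```text
nut turn 2.123 rad off 3.0deg radial slip mm 0.3 push 9.04 Fx 8.34
nut turn 2.170 rad off 3.0deg radial slip mm 0.3 push 9.67 Fx 9.04
nut turn 2.219 rad off 3.2deg radial slip mm 0.4 push 9.11 Fx 8.42
nut turn 2.267 rad off 3.3deg radial slip mm 0.4 push 8.46 Fx 8.21
```

drive_tool(
  moves=[
    [0.0, [0.0012, -0.0005, 0.0001], 1.43],
  ],
)

```text
t: 10.2
tool_pos: [0.5475, -0.2564, 0.303]
tcp_rot: [179.9, 0.3, -52.4]
force: [-6.7, 6.1, 0.2]
gripper_width: 0.009
```

drive_tool(
  moves=[
    [0.0, [0.0012, -0.0005, 0.0001], 1.43],
  ],
)

```text
t: 10.28
tool_pos: [0.5487, -0.2569, 0.303]
tcp_rot: [179.9, 0.3, -53.8]
force: [-6.9, 7.1, -0.6]
gripper_width: 0.006
```

drive_tool(
  moves=[
    [0.0, [0.0012, -0.0005, 0.0], 1.43],
  ],
)

```text
t: 10.37
tool_pos: [0.5498, -0.2576, 0.303]
tcp_rot: [179.9, 0.3, -55.2]
force: [-6.8, 6.9, -0.9]
gripper_width: 0.005
```

drive_tool(
  moves=[
    [0.0, [0.0012, -0.0005, 0.0001], 1.43],
  ],
)

```text
t: 10.45
tool_pos: [0.5509, -0.2582, 0.3029]
tcp_rot: [179.9, 0.3, -56.7]
force: [-6.7, 7.0, 0.2]
gripper_width: 0.003
```

```bash
cat >> d.txt <<'E'
.5475,-.2564,-52.4,-6.7,6.1
.5487,-.2569,-53.8,-6.9,7.1
.5498,-.2576,-55.2,-6.8,6.9
.5509,-.2582,-56.7,-6.7,7.0
E
python3 an.py|tail -4
```

```text
nut turn 2.292 rad off 3.3deg radial slip mm 0.4 push 9.31 Fx 8.92
nut turn 2.316 rad off 3.3deg radial slip mm 0.5 push 10.14 Fx 9.80
nut turn 2.342 rad off 3.2deg radial slip mm 0.5 push 9.95 Fx 9.55
nut turn 2.366 rad off 3.3deg radial slip mm 0.5 push 9.96 Fx 9.53
```

The push is now about 9.8 N against a free running value of about 7.75 N. That is a rise of about 2 N, some 0.35 rad past first touch, so the nut is set. I'll back the finger off and lift it.

drive_tool(
  moves=[
    [0.0, [-0.006, 0, 0], 0],
    [0.0, [-0.02, 0, 0], 0],
    [0.0, [-0.022, 0, 0], 0],
    [0.0, [-0.022, 0, -0.035], 0],
    [0.0, [-0.022, 0, -0.075], 0],
    [0.0, [-0.022, 0, -0.11], 0],
    [0.0, [-0.022, 0, -0.125], 0],
    [0.0, [-0.022, 0, -0.125], 0],
  ],
)

```text
t: 11.12
tool_pos: [0.5398, -0.2409, 0.4332]
tcp_rot: [-179.8, -0.4, -56.6]
force: [-0.3, -0.0, 0.3]
gripper_width: 0.007
```

drive_tool(
  moves=[
    [0.0, [0.0, 0.02, 0], -7],
    [0.0, [0.03, 0.05, 0], -14],
    [0.0, [0.06, 0.08, 0], -21],
    [0.0, [0.08, 0.1, 0], -28],
    [0.0, [0.1, 0.11, 0], -35],
    [0.0, [0.11, 0.115, 0], -42],
    [0.0, [0.11, 0.115, 0], -49],
    [0.0, [0.11, 0.115, 0], -56.7],
  ],
)

```text
t: 11.78
tool_pos: [0.504, -0.3971, 0.4272]
tcp_rot: [-179.9, 0.1, -0.2]
force: [0.1, 0.2, 0.7]
gripper_width: 0.002
```

Run:
```python
from h import *
o=manip.get_obs(); print(o['tool_pos'],o['tcp_rot'],o['force'])
im=manip.get_image('scene'); w=cloud(im); f=im['frame'].astype(int)
near=(abs(w[...,0]-.5)<.06)&(abs(w[...,1]+.426)<.03)&(w[...,2]>.12)
red=near&(f[...,0]>2.2*f[...,1])&(f[...,0]>90); q=w[red]; print('red',red.sum(),np.median(q,0).round(4),q.min(0).round(3),q.max(0).round(3))
save('s4.png',cv2.resize(im['frame'][140:300,180:360],(720,640))[:600])
```

```text
[ 0.50401982 -0.39712057  0.42724222] [-1.79943656e+02  6.59858825e-02 -1.55644314e-01] [0.10448038 0.23124582 0.66584078]
red 78 [ 0.4828 -0.4319  0.1951] [ 0.477 -0.438  0.181] [ 0.493 -0.42   0.2  ]
```

View pics/s4.png

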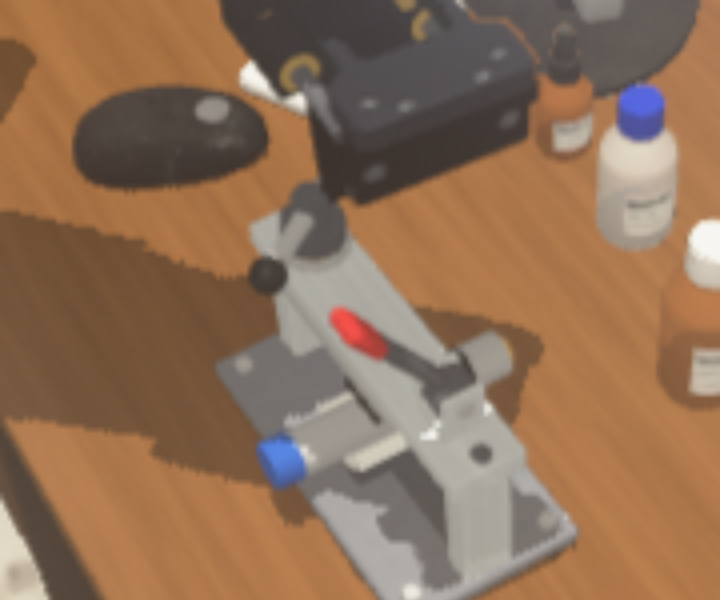

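The crop shows the lever still open with its red paddle at (358,332). The handle is turned with a knob at (267,275), the barrel is in its cradle, and the bottles are undisturbed. I'll move to the +x side of the paddle, then swing it down along an arc.

drive_tool(
  moves=[
    [0.0, [0.013, 0.02, 0], 0],
    [0.0, [0.013, 0.032, 0.01], 0],
    [0.0, [0.013, 0.032, 0.03], 0],
    [0.0, [0.013, 0.032, 0.043], 0],
    [0.0, [0.013, 0.032, 0.043], 0],
    [0.0, [0.013, 0.032, 0.043], 0],
  ],
)

```text
t: 12.33
tool_pos: [0.5168, -0.4283, 0.3846]
tcp_rot: [-179.9, 0.1, -0.5]
force: [0.4, -0.2, 0.2]
gripper_width: 0.006
```

Run:
```python
import numpy as np
from rig import manip
print(manip.get_obs()['tool_pos'])
for th in list(np.arange(57,-1,-57/16)):
    a=np.radians(th); s=.079
    print(round(th,1),np.round([.524-s*np.cos(a)+.0065*np.sin(a)+.010,.124+s*np.sin(a)+.0065*np.cos(a)+.190],4))
```

```text
[ 0.51680205 -0.42829024  0.38456682]
57.0 [0.4964 0.3838]
53.4 [0.4922 0.3813]
49.9 [0.4881 0.3786]
46.3 [0.4841 0.3756]
42.8 [0.4804 0.3724]
39.2 [0.4769 0.369 ]
35.6 [0.4736 0.3653]
32.1 [0.4705 0.3614]
28.5 [0.4677 0.3574]
24.9 [0.4651 0.3532]
21.4 [0.4628 0.3488]
17.8 [0.4608 0.3444]
14.2 [0.459  0.3397]
10.7 [0.4576 0.335 ]
7.1 [0.4564 0.3302]
3.6 [0.4556 0.3254]
0.0 [0.455  0.3205]
```

drive_tool(
  moves=[
    [0.0, [-0.01, 0, 0], 0],
    [0.0, [-0.019, 0, 0], 0],
    [0.0, [-0.025, 0, 0.003], 0],
    [0.0, [-0.029, 0, 0.0054], 0],
    [0.0, [-0.033, 0, 0.0084], 0],
    [0.0, [-0.0366, 0, 0.0116], 0],
    [0.0, [-0.0401, 0, 0.015], 0],
    [0.0, [-0.0434, 0, 0.0187], 0],
  ],
)

```text
t: 13.0
tool_pos: [0.4732, -0.4278, 0.367]
tcp_rot: [180.0, -0.0, -0.4]
force: [0.7, -1.5, 2.6]
gripper_width: 0.005
```

drive_tool(
  moves=[
    [0.0, [-0.0031, 0, 0.0039], 0],
    [0.0, [-0.0059, 0, 0.0079], 0],
    [0.0, [-0.0085, 0, 0.0121], 0],
    [0.0, [-0.0108, 0, 0.0165], 0],
    [0.0, [-0.0128, 0, 0.0209], 0],
    [0.0, [-0.0146, 0, 0.0256], 0],
    [0.0, [-0.016, 0, 0.0303], 0],
    [0.0, [-0.0172, 0, 0.0351], 0],
  ],
)

```text
t: 13.67
tool_pos: [0.4562, -0.4276, 0.3315]
tcp_rot: [-180.0, 0.0, -0.4]
force: [0.5, -1.4, 2.9]
gripper_width: 0.002
```

Now the last few millimetres, watching for the stop.

drive_tool(
  moves=[
    [0.0, [-0.0005, 0, 0.003], 0],
    [0.0, [-0.001, 0, 0.006], 0],
    [0.0, [-0.0013, 0, 0.008], 0],
    [0.0, [-0.0014, 0, 0.0095], 0],
  ],
)

```text
t: 14.0
tool_pos: [0.4549, -0.4276, 0.3222]
tcp_rot: [-180.0, 0.0, -0.4]
force: [-1.7, -1.4, 2.1]
gripper_width: 0.005
```

drive_tool(
  moves=[
    [0.0, [0, 0, 0.0005], 0],
    [0.0, [0, 0, 0.001], 0],
  ],
)

```text
t: 14.17
tool_pos: [0.4549, -0.4275, 0.3215]
tcp_rot: [-180.0, 0.0, -0.4]
force: [-1.4, -0.0, 3.1]
gripper_width: 0.006
```

drive_tool(
  moves=[
    [0.0, [0, 0, 0.0005], 0],
    [0.0, [0, 0, 0.001], 0],
  ],
)

```text
t: 14.33
tool_pos: [0.455, -0.4275, 0.3206]
tcp_rot: [-180.0, 0.0, -0.4]
force: [-1.9, 0.2, 1.7]
gripper_width: 0.007
```

drive_tool(
  moves=[
    [0.0, [0, 0, 0.0005], 0],
    [0.0, [0, 0, 0.001], 0],
  ],
)

```text
t: 14.5
tool_pos: [0.455, -0.4275, 0.3195]
tcp_rot: [-180.0, 0.0, -0.4]
force: [-2.5, 0.9, 5.0]
gripper_width: 0.006
```

drive_tool(
  moves=[
    [0.0, [0, 0, 0.0005], 0],
    [0.0, [0, 0, 0.001], 0],
  ],
)

```text
t: 14.67
tool_pos: [0.4549, -0.4276, 0.3192]
tcp_rot: [180.0, -0.0, -0.4]
force: [-4.2, 1.5, 12.3]
gripper_width: 0.006
```

drive_tool(
  moves=[
    [0.0, [0, 0, 0.0005], 0],
    [0.0, [0, 0, 0.001], 0],
  ],
)

```text
t: 14.83
tool_pos: [0.4548, -0.4277, 0.3189]
tcp_rot: [179.9, -0.0, -0.4]
force: [-6.0, 3.0, 18.8]
gripper_width: 0.005
```

The push climbs to 18.8 N while the height stays at 0.319 m, so the lever is on its stop. I'll hold briefly, lift clear and check.

drive_tool(
  moves=[
    [0.0, [0, 0, 0], 0],
    [0.0, [0, 0, 0], 0],
    [0.0, [0, 0, 0], 0],
    [0.0, [0, 0, -0.01], 0],
    [0.0, [0, 0, -0.04], 0],
    [0.0, [0, 0, -0.08], 0],
    [0.0, [-0.03, 0, -0.11], 0],
    [0.0, [-0.06, 0, -0.12], 0],
  ],
)

```text
t: 15.5
tool_pos: [0.3953, -0.4269, 0.4417]
tcp_rot: [179.7, -0.2, -0.3]
force: [-0.2, -1.2, 0.2]
gripper_width: 0.004
```

drive_tool(
  moves=[
    [0.0, [-0.03, 0.03, 0], 0],
    [0.0, [-0.05, 0.06, 0], 0],
    [0.0, [-0.07, 0.09, 0], 0],
    [0.0, [-0.07, 0.1, 0], 0],
    [0.0, [-0.07, 0.1, 0], 0],
    [0.0, [-0.07, 0.1, 0], 0],
  ],
)

```text
t: 16.0
tool_pos: [0.3244, -0.5265, 0.4371]
tcp_rot: [-180.0, -0.0, -0.5]
force: [0.4, -0.7, -0.2]
gripper_width: 0.002
```

Run:
```python
from h import *
o=manip.get_obs(); print(o['t'],o['tool_pos'],o['force'],abs(o['joint_vel']).max())
for n in('top','scene'):
    im=manip.get_image(n); w=cloud(im); f=im['frame'].astype(int)
    near=(abs(w[...,0]-.46)<.08)&(abs(w[...,1]+.426)<.03)&(w[...,2]>.1)
    red=near&(f[...,0]>2.2*f[...,1])&(f[...,0]>90); q=w[red]; print(n,'red',red.sum(),*(x.round(4) for x in (np.median(q,0),q.min(0),q.max(0)) ) if red.sum() else '')
    d=np.load(n+'0.npz')
    for F,W in((d['f'].astype(int),d['w']),(f,w)):
        bl=(F[...,2]>110)&(F[...,0]<80)&(abs(W[...,0]-.47)<.05)&(abs(W[...,1]+.365)<.03); print(n,'cap',bl.sum(),np.median(W[bl],0).round(4))
    if n=='scene': save('s5.png',cv2.resize(im['frame'][140:300,180:360],(675,600)))
```

```text
16.0 [ 0.32435276 -0.52654059  0.43714024] [ 0.44904295 -0.69015691 -0.22657145] 1.6024770707870792
top red 111 [ 0.45   -0.4263  0.1294] [ 0.439  -0.4368  0.1232] [ 0.4628 -0.417   0.1354]
top cap 54 [ 0.4671 -0.3656  0.0561]
top cap 55 [ 0.4662 -0.3656  0.0558]
scene red 134 [ 0.4481 -0.4306  0.1279] [ 0.4366 -0.4386  0.1241] [ 0.462  -0.4197  0.1307]
scene cap 5 [ 0.4582 -0.3705  0.0493]
scene cap 1 [ 0.4579 -0.3639  0.0568]
```

View pics/s5.png

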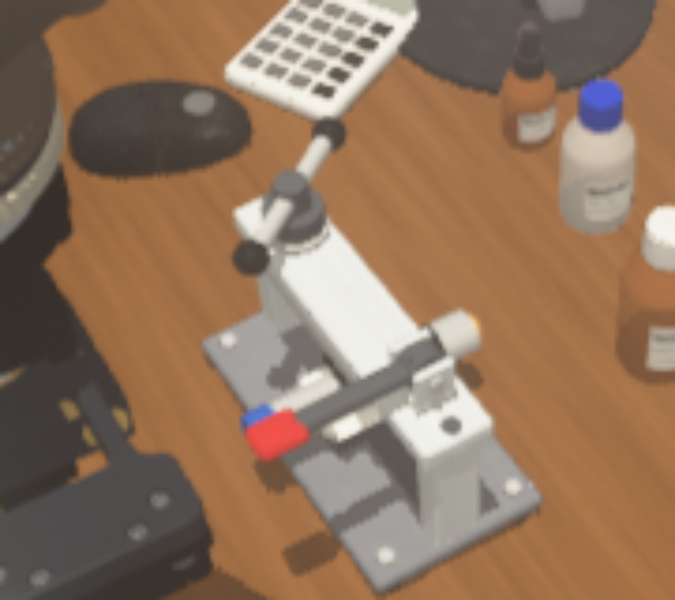

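The lever lies level, with the paddle at (275,435) and 0.129 m above the desk. The barrel's cap is within 1 mm of where it was, and the hand is clear.

```bash
python3 -c "
from rig import manip; print(manip.hand_in())"
```

```text
the job is handed in; nothing more can be done
None
```

The barrel is clamped and the job is handed in at about 16 s of robot time. No verdict was reported.

- **Nut:** I pushed the near knob clockwise through about 2.37 rad with the closed fingers. The push rose from about 7.75 N running free to about 9.9 N, a rise of roughly 2 N, and I estimate that is 0.35 rad past first touch. Single force readings scattered by about ±0.5 N. I corrected them for the fingers' sideways friction on the knob and averaged them. I did not touch the nut again.
- **Lever:** I swung it down with 2–3 N. At the end the push climbed to about 19 N with almost no further movement, so it is on its stop.
- **Last checks:** The red paddle is level at 0.129 m, as expected. In the top view the barrel's blue cap is within 1 mm of where it started; the scene view showed too few cap pixels to confirm this. The bottles look unmoved, and the gripper is clear of everything.
- **Not checked:** The squeeze on the barrel could not be measured directly. It is inferred only from the rise in push and the lever being fully down.

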